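Index the planting turntable to the next side of the planter

ROBOT

A 6-joint arm with a two-finger parallel gripper is mounted at the origin on the work surface. World frame = base frame: x ahead of the robot, y to its left, z up, the work surface at z = 0. Lengths are in m, angles in rad, forces in N, time in s.
With the tool pointing down it reaches from about 0.35 to 0.975 m from the base axis. Payload 4.9 kg.
Tool frame: the origin (TCP) lies on the front face of the gripper's body, between the roots of the fingers; the fingertips stand ctrl.tip_extent ahead of it and the grasp point (between the pads) lies 54 mm ahead of it (ctrl.tip_extent is the distance from the TCP to the fingertips, in m); z points along the fingers, y is the line along which they close (so a half turn about z gives the same grasp; the last joint's range is limited). The gripper opens to 85 mm and grips with 20 to 120 N. Pads are 22 mm wide; open, the fingers measure 114 mm over their backs; the gripper's body (76 mm by 85 mm) begins 54 mm behind the grasp point. The pads swing forward as they close: fully open they stand 13 mm farther back than shut.
Start: joints at [1.181, 0.053, 1.613, -0, 1.476, -0.119], TCP at [0.167, 0.602, 0.304] pointing down, gripper open.
Joint ranges: [-3.01, 3.01], [-1.01, 2.22], [0.06, 2.58], [-1.02, 4.17], [0.09, 2.62], [-3.14, 3.14]. Speed limits (rad/s): [2.57, 2.57, 3.14, 3.14, 3.14, 3.14].

INTERFACE

Orientations are given as a rotation vector (axis times angle).
In Python, from station import ctrl gives the robot as it stands.
- The arm moves only by the tool apply_moves, never from a script. Its argument "rows" is one flat list of numbers, 6 for each row, row after row: the shift along the tool's x, y, z normalised to -1 to 1, where 1 is 0.6 m, then the turn, a rotation vector about the tool's x, y, z normalised to -1 to 1, where 1 is 90 degrees. A call has 1 to 20 rows; each row is the pose to reach, as a shift and turn from the pose commanded when the call began, along the tool's axes at that moment; what a row does not reach only later rows make up. A row lasts 1/10 s, in which the tool goes at most 50 mm and 8.59 degrees, less where a joint would pass 70% of its speed; a pose out of reach is approached as far as the arm can. A call with a number of a shift or a turn outside -1 to 1 is refused whole. A call with a gripper value outside its range is refused whole. "grip" is the opening, from 0 (shut) to 1 (fully open), set as the call begins (left out, the last holds). The fingers move at their own pace and stop on an object; "grip_force" is the grip in N (left out, the last holds). Time passes only in rows, so rows that repeat a pose let the fingers close. It gives the time, the measured TCP pose, the force, the opening and the grip force at its end, in the units of the state.
- ctrl.get_obs(): the state, without advancing time (a new reading comes with each control period).
- ctrl.get_image(name): name is "scene" or "top" or "wrist"; returns (picture, depth): 420x560x3 uint8, blue, green, red; 420x560 float32, m along the optical axis (not along the pixel's ray), 0 where there is no reading.
- ctrl.camera_model(name): a dict with "mtx" (3x3 intrinsics, pixels), "R" (3x3) and "t" (3): a world point X has camera coordinates R X + t; the wrist camera has in their place "tool_from_camera" (4x4, takes a point from camera to tool coordinates, whose origin is the TCP and whose axes are the flange's). Camera axes: x right, y down, z forward; pixel columns grow to the right and rows downward; lengths in m; the calibration is good to about 2 mm. A picture is of the moment at which its call begins: read the wrist's pose just before it. camera_model takes no time and is no camera call.
- ctrl.finish_job(): hands the job in; it is judged then, once.
The state is a dict: "t": time; "q": joint angles; "dq": joint speeds; "effort": joint torques, N m; "tool_pos": TCP position; "tool_rot": TCP orientation; "contact_force": force on the tool from outside, world axes, zero at the start; "wrist_torque": the same for the moment, N m; "opening": finger opening in m; "grip_force": force on a finger pad.
Only numpy, scipy, OpenCV 4.12 (cv2) and the standard library are available. Lean on these libraries where they do the work, as an engineer would, in place of code of your own. Each camera call takes 0.05 s, during which the arm holds its last target. There are 200 camera calls.

TASK

Turn the planter's stand on by one hole so that the next side faces the worker: with the fingertips press the dished plunger knob down out of its hole, swing the turntable by it anticlockwise (seen from above) to the very next hole, a sixth of a turn on, let the plunger spring fully up there, and come clear. Press gently, and do not grip or lift anything; the planter rides along in the middle of the table, and the things around the stand are left alone.

Things in the scene. Friction and masses are not known exactly. Their poses are not given: they have to be found in the camera images.
- turntable (a joint): Turn angle of the steel turntable in rad about its vertical axis, positive anticlockwise seen from above. It starts within 0.02 rad of 0, locked in a hole; the next hole is at +1.047 rad (6 holes, 60 degrees apart). In a hole the table has about +-0.024 rad of play. Freed, it needs about 1 N sideways at the knob (up to 2 N while the collar rubs) and stays where it is left.
- plunger (a joint): How far the plunger is pressed down, m: 0 fully up (locked when over a hole), 0.012 at the bottom stop. Spring: 3 N to start, 7.8 N at the bottom. Pressed more than 0.006 it is free of the hole and the table turns; between holes it cannot come up past 0.006 (its collar rubs under the index plate), and on reaching a hole it snaps up by itself if not held down.
- knob_top (a point): Centre of the dish floor of the black round plunger knob, 88 mm above the work surface when up; moves with the knob. The knob is 58 mm across, 20 mm tall over all, its top a flat-floored dish 48 mm across inside a lip 5 mm thick that stands 12 mm above the dish floor, so a fingertip in the dish can press down and push sideways on the lip. The knob stands at the end of an arm of the turntable, 125 mm from the turning axis.
- hub (a point): Point on the vertical turning axis, 58 mm above the work surface (steel turntable top; a cork pad 2 mm thick and 104 mm across lies on it). Fixed. Turntable 184 mm across; below it the fixed round aluminium index plate, 300 mm across, top 40 mm above the work surface, with six dark holes on a 250 mm circle joined by a narrow dark slot. The knob stands over the hole it is locked in. The whole stand may be at any yaw.
- planter: Hexagonal grey concrete pot, 72 mm across flats, 55 mm tall, with a small green succulent to about 72 mm; origin at the centre of its underside. Stands loose on the cork pad in the middle of the table, top of the plant about 132 mm above the work surface. About 0.45 kg.
- spare_pot: Hexagonal grey concrete pot without a plant, 60 mm across flats, 60 mm tall, loose, to the right of the stand; origin at the centre of its underside. Leave alone.
- brush: Paint brush 190 mm long lying loose to the left of the stand; origin about the middle of its underside. Leave alone.
- jar: Amber jar 56 mm across, 85 mm tall, loose, standing to the left of the stand; origin at the centre of its underside. Leave alone.
Things that resemble listed ones, but are neither listed nor needed, are in the scene too. What is shaped like the planter but purple or yellow is not meant.

How it is judged:
By the outcome, as a careful person would: the job done as asked, in the order asked, and still so for the second after the job is handed in, with the robot touching nothing.
It also fails if it takes over 48 s, if anything falls off the work surface, if the arm or the gripper's body presses on something with over 40 N, if the wrist force passes 120 N, or if a joint passes its speed limit or range.

## Working session

There is one attempt and no reset: what is moved stays moved. The work goes in short steps, Python scripts to look and compute and a tool call to move; the robot and the scene stay as the last step left them, time stands still between calls to the robot, and variables do not carry over. Pictures are saved under pics/ and viewed, at most 10 in all, crops included, and the job is handed in when it is done.

Besides the shell and the picture viewer there is one more tool, called after "Request:" as name(argument=value, ...) on one line, values as JSON. apply_moves: Moves the arm, as the interface text tells. Its arguments: {"type":"object","properties":{"rows":{"type":"array","items":{"type":"number"}},"grip":{"type":"number"},"grip_force":{"type":"number"}},"required":["rows"]}

```bash
mkdir -p pics; python3 - <<'E'
from station import ctrl
import cv2,numpy as np
o=ctrl.get_obs();print(o,ctrl.tip_extent)
for n in("top","scene"):
    p,d=ctrl.get_image(n);cv2.imwrite(f"pics/{n}0.png",p);np.save(f"pics/{n}0.npy",d)
    print(ctrl.camera_model(n))
E
```

```text
{'t': 0.0, 'q': array([ 1.18098643e+00,  5.33406263e-02,  1.61427849e+00, -2.93869078e-05,
        1.47603542e+00, -1.18992430e-01]), 'dq': array([-0.00152481, -0.00062444, -0.00052379, -0.00038995, -0.00202465,
       -0.00031217]), 'effort': array([ 2.15082626e-03, -3.93695855e+01, -3.70169449e+01,  9.99177701e-05,
        7.26430735e-03,  2.57403528e-06]), 'tool_pos': array([0.16701741, 0.60177464, 0.30268221]), 'tool_rot': array([-0.42402947, -3.11234819,  0.00314563]), 'contact_force': array([ 0.53649005, -1.35498678, -0.10651854]), 'wrist_torque': array([ 0.02360446, -0.00852195,  0.0172554 ]), 'grip_force': 0.0, 'opening': 0.08496307945610461} 0.0726
{'mtx': array([[473.24096448,   0.        , 278.42984616],
       [  0.        , 473.24096448, 211.04078914],
       [  0.        ,   0.        ,   1.        ]]), 'R': array([[-0.00136516, -0.99974822, -0.02239726],
       [-0.98396184,  0.00533802, -0.17829919],
       [ 0.17837385,  0.02179464, -0.98372138]]), 't': array([0.02289572, 0.59580999, 1.13345359])}
{'mtx': array([[398.2875426 ,   0.        , 286.37284641],
       [  0.        , 398.2875426 , 207.31696878],
       [  0.        ,   0.        ,   1.        ]]), 'R': array([[-0.2384123 ,  0.97113082,  0.00803111],
       [ 0.59027789,  0.15146988, -0.7928612 ],
       [-0.77118842, -0.18428728, -0.60934934]]), 't': array([ 0.13208633, -0.31134595,  1.56815797])}
```

View pics/top0.png

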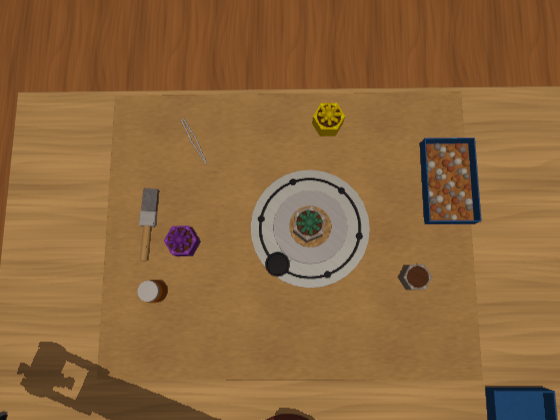

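View pics/scene0.png

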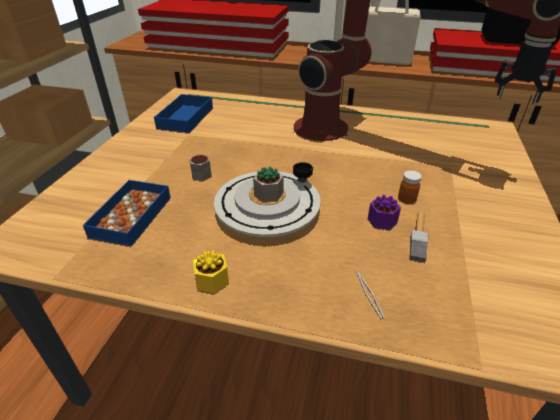

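The top view shows the knob at about (277,264), the plate centre at about (310,228), and the next hole anticlockwise at about (327,275). Next I'll measure these precisely.

```bash
cat > h.py <<'E'
import numpy as np,cv2
from station import ctrl
def ray(n,uv,z):
    m=ctrl.camera_model(n);R,t=m["R"],m["t"];c=-R.T@t
    d=R.T@np.linalg.solve(m["mtx"],[uv[0],uv[1],1.]);return c+d*(z-c[2])/d[2]
def pts(n,dep):
    m=ctrl.camera_model(n);v,u=np.mgrid[:420,:560]
    P=np.stack([u,v,np.ones_like(u)],-1)@np.linalg.inv(m["mtx"]).T*dep[...,None]
    return (P-m["t"])@m["R"]
E
python3 - <<'E'
from h import *
p=cv2.imread("pics/top0.png");P=pts("top",np.load("pics/top0.npy"))
sub=np.zeros((420,560),bool);sub[160:300,240:380]=1
# plate: height 40mm
m=sub&(abs(P[...,2]-.040)<.008)
c=cv2.convexHull(np.argwhere(sub&(P[...,2]>.03))[:,::-1].astype(np.int32))
xy=np.array([ray("top",q,.040)[:2] for q in c[:,0]])
(cc,r)=cv2.minEnclosingCircle(xy.astype(np.float32));print("plate",cc,r)
E_=cv2.fitEllipse(xy.astype(np.float32)*1000);print(E_)
# dark blobs
g=p.max(2);k=(sub&(g<60)).astype(np.uint8)
n,l,s,ce=cv2.connectedComponentsWithStats(k)
for i in range(1,n):
    if s[i,4]>8: print(s[i],ce[i],ray("top",ce[i],.1)[:2],ray("top",ce[i],.04)[:2],np.median(P[l==i][:,2]))
km=(sub&(P[...,2]>.08)&(P[...,2]<.115)&(g<70)).astype(np.uint8);km[:240]=0
n,l,s,ce=cv2.connectedComponentsWithStats(km);i=1+s[1:,4].argmax();print("knob",s[i],ce[i],np.median(P[l==i],0))
h=cv2.findContours((l==i).astype(np.uint8),0,1)[0][0];q=np.array([ray("top",a,.1)[:2] for a in h[:,0]],np.float32);print(cv2.minEnclosingCircle(q), cv2.fitEllipse(q*1000))
big=cv2.resize(p[160:300,240:380],None,fx=4,fy=4,interpolation=2);cv2.imwrite("pics/c.png",big)
E
```

```text
plate (0.5717276930809021, -0.06067724898457527) 0.2326747477054596
((581.7781982421875, -55.152626037597656), (385.0580749511719, 479.0163879394531), 77.59130096435547)
[ 258  178  105  100 1133] [299.32921447 239.89143866] [ 0.51742974 -0.02981667] [ 0.5245609 -0.0311444] 0.04377569571173132
[299 217   5   5   9] [301.33333333 219.22222222] [ 0.56725996 -0.0350822 ] [ 0.57705643 -0.03669157] 0.11825927561268557
[293 231  14  11  16] [299.4375 235.9375] [ 0.52690517 -0.0301622 ] [ 0.53454315 -0.03150841] 0.09524876868322704
[301 230   6   4   9] [303.44444444 231.66666667] [ 0.53713081 -0.03981816] [ 0.54531574 -0.04168085] 0.12676841393327254
knob [265 252  25  24 456] [277.13377193 263.81140351] [0.46120588 0.0236087  0.09027279]
((0.4600001275539398, 0.023159803822636604), 0.02920365333557129) ((460.9339294433594, 23.15517807006836), (53.850711822509766, 55.82899856567383), 169.81361389160156)
```

View pics/c.png

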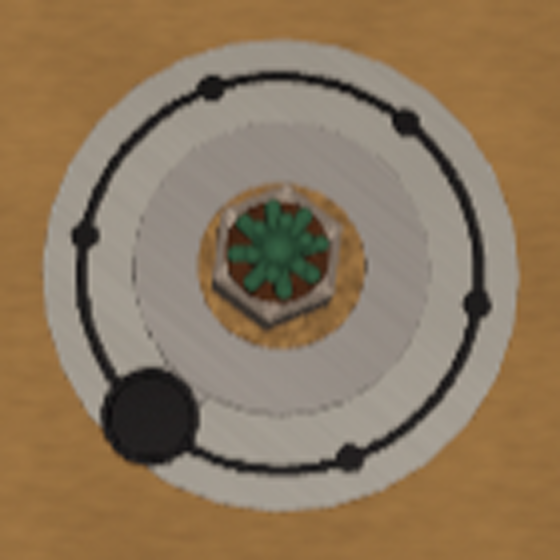

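The crop shows holes at (211,88), (405,122), (478,304), (350,458) and (86,236), with the knob at (151,415). I'll fit the hub to the dark slot and holes.

```bash
python3 - <<'E'
from h import *
from scipy.optimize import least_squares as ls
f=lambda a:(240+(a[0]+.5)/4-.5,160+(a[1]+.5)/4-.5)
H=np.array([ray("top",f(a),.040)[:2] for a in [(211,88),(405,122),(478,304),(350,458),(86,236)]])
r=ls(lambda x:np.hypot(*(H-x[:2]).T)-.125,[.56,-.04]);c=r.x;print(c,r.fun*1e3)
a=np.degrees(np.arctan2(*(H-c).T[::-1]));print(a,"phase",a%60)
p=cv2.imread("pics/top0.png");g=p.max(2);k=np.argwhere(g<75)[:,::-1]
X=np.array([ray("top",q,.04)[:2] for q in k]);d=np.hypot(*(X-c).T);K=np.array([.4605,.0232]);
X=X[(abs(d-.125)<.01)&(np.hypot(*(X-K).T)>.05)]
r=ls(lambda x:np.hypot(*(X-x[:2]).T)-x[2],[*c,.125]);print(r.x,len(X))
C=r.x[:2];v=K-C;print("knob r,ang",np.hypot(*v),np.degrees(np.arctan2(v[1],v[0])),(np.degrees(np.arctan2(*(H-C).T[::-1])))%60)
# scene view check: knob
s=cv2.imread("pics/scene0.png");m=(s.max(2)<45).astype(np.uint8);m[:160]=0;m[195:]=0;m[:,:285]=0;m[:,320:]=0
n,l,st,ce=cv2.connectedComponentsWithStats(m)
for i in range(1,n):
  if st[i,4]>20:
    print(st[i],ce[i],ray("scene",ce[i],.095)[:2])
E
```

```text
[ 0.55699701 -0.05764256] [ 0.47297938 -0.60409504  0.28622882 -0.13081517 -0.32002871]
[  20.01203702  -40.38235077 -100.25109642 -160.63669254   79.78846884] phase [20.01203702 19.61764923 19.74890358 19.36330746 19.78846884]Traceback (most recent call last):
  File "<stdin>", line 8, in <module>
  File "h.py", line 4, in ray
    m=ctrl.camera_model(n);R,t=m["R"],m["t"];c=-R.T@t
ValueError: time passes only in moves, steps and waits
```

```bash
cat >> h.py <<'E'
from scipy.spatial.transform import Rotation as Ro
C=np.array([.557,-.0576])
def rel(targets):
    """targets: (x,y,z,yaw of tool y in deg), tool down -> rows"""
    o=ctrl.get_obs();R0=Ro.from_rotvec(o["tool_rot"]);out=[]
    for x,y,z,w in targets:
        s,c=np.sin(np.radians(w)),np.cos(np.radians(w))
        R=Ro.from_matrix(np.array([[-s,c,0],[c,s,0],[0,0,-1]]).T.T) # cols: x,y,z
        ya=np.array([c,s,0]);za=np.array([0,0,-1.]);xa=np.cross(ya,za)
        R=Ro.from_matrix(np.c_[xa,ya,za])
        d=R0.inv().apply(np.array([x,y,z])-o["tool_pos"])/.6
        out.append([*d,*((R0.inv()*R).as_rotvec()/(np.pi/2))])
    print(np.round(out,4).tolist())
def knob(a,r=.125): return C+r*np.array([np.cos(np.radians(a)),np.sin(np.radians(a))])
E
python3 -c "
from h import *
k=knob(139.7);print(k);rel([(*k,.30,49.7)])"
```

```text
[0.46166646 0.02324872]
[[-0.7311, -0.7978, 0.0059, -0.0012, 0.0001, 0.2754]]
```

Request:
apply_moves(rows=[-0.731,-0.798,0.006,0,0,0.275,-0.731,-0.798,0.006,0,0,0.275,-0.731,-0.798,0.006,0,0,0.275,-0.731,-0.798,0.006,0,0,0.275,-0.731,-0.798,0.006,0,0,0.275,-0.731,-0.798,0.006,0,0,0.275,-0.731,-0.798,0.006,0,0,0.275,-0.731,-0.798,0.006,0,0,0.275,-0.731,-0.798,0.006,0,0,0.275,-0.731,-0.798,0.006,0,0,0.275,-0.731,-0.798,0.006,0,0,0.275,-0.731,-0.798,0.006,0,0,0.275,-0.731,-0.798,0.006,0,0,0.275,-0.731,-0.798,0.006,0,0,0.275,-0.731,-0.798,0.006,0,0,0.275,-0.731,-0.798,0.006,0,0,0.275], grip=0, grip_force=20)

```text
t: 1.7
tool_pos: [0.4613, 0.0242, 0.2999]
tool_rot: [-1.08, -2.949, -0.0]
contact_force: [0.7, 0.8, -0.2]
opening: 0.0
grip_force: 0.0
```

```bash
python3 - <<'E'
from h import *
o=ctrl.get_obs();print(ctrl.tip_extent,o["opening"],o["tool_pos"],o["q"],o["contact_force"])
p,d=ctrl.get_image("wrist");cv2.imwrite("pics/w1.png",p);np.save("pics/w1.npy",d);np.savez("pics/w1p",pos=o["tool_pos"],rot=o["tool_rot"])
m=ctrl.camera_model("wrist");print(m)
k=knob(139.7);rel([(*k,.185,49.7)])
E
```

```text
0.0726 3.004114653729147e-05 [0.4612716  0.02416987 0.29986905] [-1.09139560e-01 -3.52255265e-01  1.98197219e+00  3.34819359e-04
  1.51282851e+00 -9.77941681e-01] [ 0.66183506  0.75757835 -0.16711389]
{'mtx': array([[294.46458042,   0.        , 281.72740331],
       [  0.        , 294.46458042, 203.60133061],
       [  0.        ,   0.        ,   1.        ]]), 'tool_from_camera': array([[-6.16431056e-04, -9.48320172e-01, -3.17314468e-01,
         8.16463450e-02],
       [ 9.99999545e-01, -3.53718593e-04, -8.85532579e-04,
         3.18450966e-04],
       [ 7.27528380e-04, -3.17314869e-01,  9.48319959e-01,
        -6.99420044e-02],
       [ 0.00000000e+00,  0.00000000e+00,  0.00000000e+00,
         1.00000000e+00]])}
[[-0.002, -0.0012, 0.1917, -0.0001, -0.0004, 0.0014]]
```

View pics/w1.png

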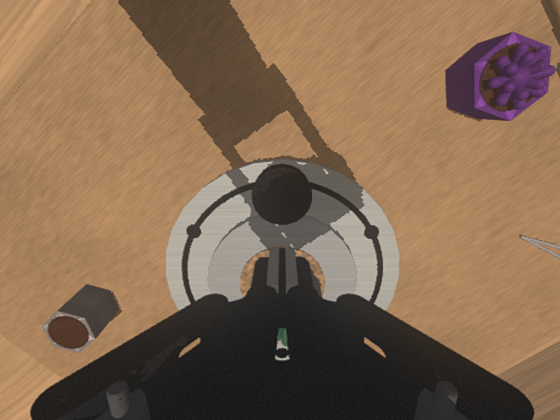

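The wrist view shows the knob at (282,193), centred sideways, with the shut fingertips at (282,250). I'll check this against the top-view estimate.

```bash
python3 - <<'E'
from h import *
z=np.load("pics/w1p.npz");p=cv2.imread("pics/w1.png")
M={}
m=ctrl.camera_model("wrist");T=m["tool_from_camera"];K=m["mtx"]
Rw=Ro.from_rotvec(z["rot"]).as_matrix()
def wray(uv,h):
    d=Rw@T[:3,:3]@np.linalg.solve(K,[*uv,1.]);c=Rw@T[:3,3]+z["pos"];return c+d*(h-c[2])/d[2]
g=p.max(2);k=(g<35).astype(np.uint8);k[230:]=0;k[:160]=0;k=cv2.morphologyEx(k,cv2.MORPH_OPEN,np.ones((9,9)))
c=max(cv2.findContours(k,0,1)[0],key=cv2.contourArea)
e=cv2.fitEllipse(c);print(e,wray(e[0],.1),wray(e[0],.095))
for a in [(193,231),(371.5,231.5)]:
    v=wray(a,.04)[:2]-C;print("hole",np.hypot(*v),np.degrees(np.arctan2(v[1],v[0])))
for q in [(.011,0,.0726),(-.011,0,.0726),(.011,.0145,.0726)]:
    x=K@(T[:3,:3].T@(np.array(q)-T[:3,3]));print(q,x[:2]/x[2])
E
```

```text
Traceback (most recent call last):
ValueError: max() iterable argument is empty
```

```bash
python3 - <<'E'
from h import *
z=np.load("pics/w1p.npz");p=cv2.imread("pics/w1.png")
m=ctrl.camera_model("wrist");T=m["tool_from_camera"];K=m["mtx"]
Rw=Ro.from_rotvec(z["rot"]).as_matrix()
def wray(uv,h):
    d=Rw@T[:3,:3]@np.linalg.solve(K,[*uv,1.]);c=Rw@T[:3,3]+z["pos"];return c+d*(h-c[2])/d[2]
g=p.max(2);print(g[193,240:330:4])
k=(g<50).astype(np.uint8);k[235:]=0;k[:150]=0;k[:,:235]=0;k[:,330:]=0;k=cv2.morphologyEx(k,cv2.MORPH_OPEN,np.ones((9,9)))
c=max(cv2.findContours(k,0,1)[0],key=cv2.contourArea)
e=cv2.fitEllipse(c);print(e,wray(e[0],.1),wray(e[0],.095))
for a in [(193,231),(371.5,231.5)]:
    v=wray(a,.04)[:2]-C;print("hole",np.hypot(*v),np.degrees(np.arctan2(v[1],v[0])))
for q in [(.011,0,.0726),(-.011,0,.0726),(.011,.0145,.0726)]:
    x=K@(T[:3,:3].T@(np.array(q)-T[:3,3]));print(q,x[:2]/x[2])
E
```

```text
[ 85 103 102  58  51  49  50  45  44  45  40  42  42  42  41  43  45  43
  94  98 101  86  43]
((287.5121154785156, 198.80465698242188), (43.35093307495117, 53.553707122802734), 32.36915969848633) [0.46760585 0.02611723 0.1       ] [0.46887312 0.02517261 0.095     ]
hole 0.12434848087892934 -160.27163494663006
hole 0.1260407891128247 79.01589965050879
(0.011, 0, 0.0726) [281.40751561 244.26913349]
(-0.011, 0, 0.0726) [281.44534964 279.87341027]
(0.011, 0.0145, 0.0726) [308.50315588 244.26286302]
```

```bash
python3 - <<'E'
from h import *
z=np.load("pics/w1p.npz");p=cv2.imread("pics/w1.png")
m=ctrl.camera_model("wrist");T=m["tool_from_camera"];K=m["mtx"]
Rw=Ro.from_rotvec(z["rot"]).as_matrix()
def wray(uv,h):
    d=Rw@T[:3,:3]@np.linalg.solve(K,[*uv,1.]);c=Rw@T[:3,3]+z["pos"];return c+d*(h-c[2])/d[2]
o=z["pos"];dep=np.load("pics/w1.npy")
v,u=np.mgrid[:420,:560];X=(np.stack([u,v,np.ones_like(u)],-1)@np.linalg.inv(K).T*dep[...,None])@T[:3,:3].T+T[:3,3]
X=X@Rw.T+z["pos"]
k=((X[...,2]>.075)&(X[...,2]<.12));k[235:]=0;k[:150]=0;k[:,:235]=0;k[:,330:]=0
lip=k&(X[...,2]>.094)
print(k.sum(),np.median(X[k],0),np.percentile(X[k][:,2],[5,50,95]))
for mk in (k,lip):
    q=X[mk][:,:2].astype(np.float32);print(cv2.minEnclosingCircle(q*1000))
fl=k&(X[...,2]<.091)&(X[...,2]>.085);q=X[fl][:,:2].astype(np.float32);print("floor",fl.sum(),cv2.minEnclosingCircle(q*1000),X[fl].mean(0))
E
```

```text
2881 [0.46226831 0.02296091 0.08861692] [0.08694759 0.08861692 0.10049474]
((461.9424743652344, 23.065879821777344), 29.284202575683594)
((462.0009460449219, 23.115442276000977), 29.264812469482422)
floor 1756 ((459.9471740722656, 25.045589447021484), 27.579368591308594) [0.46264255 0.02260173 0.08803099]
```

Request:
apply_moves(rows=[0,0,0.08,0,0,0,0,0,0.16,0,0,0,0,0,0.19,0,0,0,0,0,0.2,0,0,0,0,0,0.2,0,0,0,0,0,0.2,0,0,0])

```text
t: 2.35
tool_pos: [0.4627, 0.024, 0.1822]
tool_rot: [1.079, 2.947, 0.001]
contact_force: [0.2, -0.3, -0.4]
opening: 0.0004
grip_force: 0.0
```

```bash
python3 - <<'E'
from h import *
o=ctrl.get_obs();print(o["t"],o["tool_pos"],o["tool_rot"],o["contact_force"],o["dq"])
k=[.462,.0231];rel([(*k,z+.0726,49.7) for z in (.092,.088,.080,.078)])
E
```

```text
2.35 [0.46266722 0.0239949  0.18218463] [1.07852208e+00 2.94743009e+00 1.18173774e-03] [ 0.15236772 -0.2920241  -0.37948981] [-0.00937094 -0.00697137 -0.01378514  0.0011552  -0.00132109  0.00039272]
[[-0.0, -0.0019, 0.0293, 0.0011, 0.0016, 0.0011], [-0.0, -0.0019, 0.036, 0.0011, 0.0016, 0.0011], [0.0, -0.0019, 0.0493, 0.0011, 0.0016, 0.0011], [0.0, -0.0019, 0.0526, 0.0011, 0.0016, 0.0011]]
```

Request:
apply_moves(rows=[0,-0.001,0.015,0,0,0,0,-0.001,0.025,0,0,0,0,-0.001,0.03,0,0,0,0,-0.001,0.034,0,0,0,0,-0.001,0.037,0,0,0,0,-0.001,0.04,0,0,0,0,-0.001,0.042,0,0,0,0,-0.001,0.042,0,0,0,0,-0.001,0.042,0,0,0])

```text
t: 3.25
tool_pos: [0.4614, 0.0231, 0.1553]
tool_rot: [-1.081, -2.95, -0.0]
contact_force: [-2.7, 1.5, 4.2]
opening: -0.0002
grip_force: 2.1
```

```bash
python3 - <<'E'
from h import *
o=ctrl.get_obs();print(o["t"],o["tool_pos"],o["tool_pos"][2]-.0726,o["contact_force"],o["wrist_torque"])
E
```

```text
3.25 [0.46136002 0.02314476 0.15529441] 0.082694409434867 [-2.71829795  1.48751054  4.16528004] [0.19572641 0.44442595 0.015703  ]
```

Request:
apply_moves(rows=[0,0,0.003,0,0,0,0,0,0.006,0,0,0,0,0,0.007,0,0,0,0,0,0.007,0,0,0,0,0,0.007,0,0,0])

```text
t: 3.75
tool_pos: [0.4615, 0.0231, 0.1512]
tool_rot: [1.081, 2.949, 0.0]
contact_force: [-3.2, 1.0, 5.5]
opening: 0.0002
grip_force: 2.8
```

```bash
python3 - <<'E'
from h import *
o=ctrl.get_obs();print(o["t"],o["tool_pos"],o["tool_pos"][2]-.0726,o["contact_force"],o["wrist_torque"])
v=o["tool_pos"][:2]-C;r=np.hypot(*v);a=np.degrees(np.arctan2(v[1],v[0]));print(r,a)
rel([(*knob(139.7+d),o["tool_pos"][2],49.7+d) for d in (4,8,12,16,20,24,28,32,36,40)])
E
```

```text
3.75 [0.46152566 0.02313436 0.15119596] 0.07859595955381699 [-3.24752066  1.03563125  5.4680726 ] [0.25163517 0.40053928 0.01175378]
0.125033537756979 139.7816992421448
[[-0.0006, -0.0142, -0.0, 0.0003, 0.0001, -0.0441], [-0.0021, -0.0287, -0.0, 0.0003, 0.0002, -0.0885], [-0.0046, -0.043, -0.0, 0.0003, 0.0002, -0.1329], [-0.0081, -0.0571, -0.0, 0.0002, 0.0002, -0.1774], [-0.0126, -0.071, -0.0, 0.0002, 0.0002, -0.2218], [-0.018, -0.0845, -0.0, 0.0002, 0.0002, -0.2663], [-0.0244, -0.0975, -0.0, 0.0002, 0.0002, -0.3107], [-0.0316, -0.1101, -0.0, 0.0002, 0.0002, -0.3552], [-0.0398, -0.1222, -0.0, 0.0002, 0.0002, -0.3996], [-0.0487, -0.1336, -0.0, 0.0002, 0.0002, -0.4441]]
```

Request:
apply_moves(rows=[0,-0.0035,0.001,0,0,-0.011,-0.0002,-0.007,0.001,0,0,-0.022,-0.0006,-0.0105,0.001,0,0,-0.033,-0.0006,-0.0142,0.001,0,0,-0.044,-0.0012,-0.018,0.001,0,0,-0.055,-0.0012,-0.018,0.001,0,0,-0.055])

```text
t: 4.35
tool_pos: [0.455, 0.0144, 0.1507]
tool_rot: [0.953, 2.993, 0.001]
contact_force: [-3.4, 1.3, 6.8]
opening: -0.0005
grip_force: 3.1
```

```bash
cat > st.py <<'E'
from h import *
import sys
o=ctrl.get_obs();f=o["contact_force"]
v=o["tool_pos"][:2]-C;r=np.hypot(*v);a=np.degrees(np.arctan2(v[1],v[0]));e=v/r
print("t",o["t"],"tip",o["tool_pos"][2]-.0726,"F",f,"Frad,Ftan",f[:2]@e,f[:2]@[-e[1],e[0]],"r,adv",r,a%360-139.7)
E
cat > look.py <<'E'
from h import *
import sys
n=sys.argv[1];p,d=ctrl.get_image("top");cv2.imwrite(f"pics/{n}.png",cv2.resize(p[160:300,240:380],None,fx=4,fy=4,interpolation=2))
E
python3 st.py; python3 look.py t1
```

```text
t 4.35 tip 0.07812068794061575 F [-3.35923032  1.31799826  6.83032753] Frad,Ftan 3.5041679261506267 0.8616002014280917 r,adv 0.12482958914917465 5.063592291147643
```

View pics/t1.png

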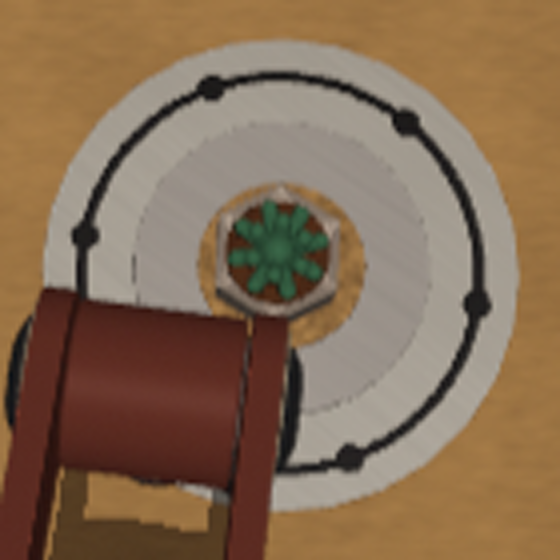

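The table is free: the pot and its rim have turned, and the sideways force is about 1 N. I'll continue the arc.

```bash
python3 - <<'E'
from h import *
o=ctrl.get_obs()
rel([(*knob(139.7+d),o["tool_pos"][2],49.7+d) for d in np.arange(8,51,3)])
E
```

```text
[[-0.0, -0.0106, -0.0, 0.0003, 0.0, -0.0335], [-0.0009, -0.0215, -0.0, 0.0003, 0.0, -0.0669], [-0.0023, -0.0323, -0.0, 0.0003, 0.0, -0.1002], [-0.0043, -0.0431, -0.0, 0.0003, 0.0, -0.1335], [-0.0069, -0.0537, -0.0, 0.0003, 0.0, -0.1669], [-0.01, -0.0641, -0.0, 0.0003, 0.0001, -0.2002], [-0.0136, -0.0744, -0.0, 0.0003, 0.0001, -0.2335], [-0.0178, -0.0845, -0.0, 0.0003, 0.0001, -0.2669], [-0.0225, -0.0943, -0.0, 0.0003, 0.0001, -0.3002], [-0.0277, -0.1039, -0.0, 0.0003, 0.0001, -0.3335], [-0.0334, -0.1132, -0.0001, 0.0003, 0.0001, -0.3669], [-0.0396, -0.1222, -0.0001, 0.0003, 0.0001, -0.4002], [-0.0462, -0.1308, -0.0001, 0.0003, 0.0001, -0.4335], [-0.0533, -0.1391, -0.0001, 0.0003, 0.0001, -0.4669], [-0.0608, -0.147, -0.0001, 0.0003, 0.0001, -0.5002]]
```

Request:
apply_moves(rows=[0,-0.0106,0,0,0,-0.033,-0.0009,-0.0215,0,0,0,-0.067,-0.0023,-0.0323,0,0,0,-0.1,-0.0043,-0.0431,0,0,0,-0.133,-0.0069,-0.0537,0,0,0,-0.167,-0.01,-0.0641,0,0,0,-0.2,-0.0136,-0.0744,0,0,0,-0.233,-0.0178,-0.0845,0,0,0,-0.267,-0.0225,-0.0943,0,0,0,-0.3,-0.0277,-0.1039,0,0,0,-0.333,-0.0334,-0.1132,0,0,0,-0.367,-0.0396,-0.1222,0,0,0,-0.4,-0.0462,-0.1308,0,0,0,-0.433,-0.0533,-0.1391,0,0,0,-0.467,-0.0533,-0.1391,0,0,0,-0.467])

```text
t: 5.9
tool_pos: [0.4335, -0.0734, 0.1512]
tool_rot: [-0.184, 3.134, -0.004]
contact_force: [-1.8, -0.7, 5.4]
opening: 0.0002
grip_force: 3.0
```

```bash
python3 st.py; python3 look.py t2; python3 -c "
from h import *
o=ctrl.get_obs();z=o['tool_pos'][2]
rel([(*knob(139.7+d),.0726+h,49.7+d) for d,h in [(47,.078),(50,.080),(53,.082),(55,.084),(57,.084),(59,.084),(60,.084),(61,.084),(62,.084),(63,.084)]])"
```

```text
t 5.9 tip 0.07856809720769142 F [-1.7689099  -0.70524458  5.39245137] Frad,Ftan 1.8441717620258455 0.4748080116183396 r,adv 0.12447592093571273 47.598580933310785
[[0.0009, 0.002, 0.001, -0.0016, 0.0012, -0.0], [0.0006, -0.0089, -0.0023, -0.0016, 0.0011, -0.0333], [-0.0003, -0.0198, -0.0056, -0.0017, 0.0011, -0.0667], [-0.0011, -0.0271, -0.0089, -0.0017, 0.0011, -0.0889], [-0.0023, -0.0342, -0.0089, -0.0017, 0.001, -0.1111], [-0.0037, -0.0414, -0.0089, -0.0017, 0.001, -0.1333], [-0.0045, -0.0449, -0.0089, -0.0017, 0.001, -0.1445], [-0.0053, -0.0485, -0.0089, -0.0017, 0.001, -0.1556], [-0.0062, -0.052, -0.0089, -0.0017, 0.001, -0.1667], [-0.0072, -0.0555, -0.0089, -0.0017, 0.001, -0.1778]]
```

View pics/t2.png

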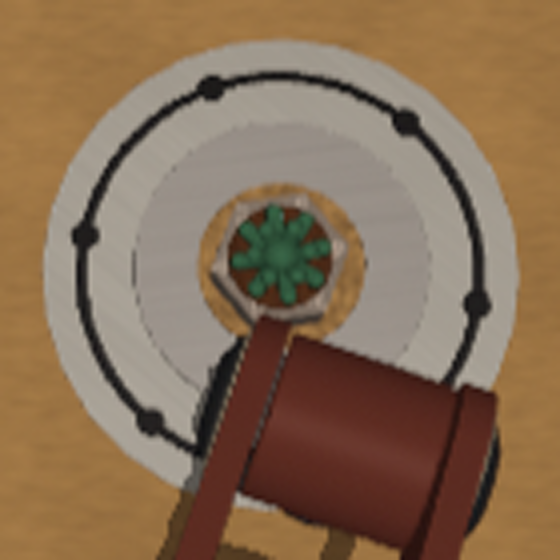

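The old hole is now uncovered at (151,422) and the table has gone about 47°. I'll ease the pressure so the collar rubs, and push by the lip slowly towards the hole.

Request:
apply_moves(rows=[0.0008,-0.001,0,0,0,-0.011,0.0006,-0.005,-0.001,0,0,-0.022,0.0006,-0.009,-0.002,0,0,-0.033,0.0003,-0.0125,-0.003,0,0,-0.044,0,-0.016,-0.004,0,0,-0.056,-0.0003,-0.0198,-0.005,0,0,-0.067,-0.0007,-0.0234,-0.006,0,0,-0.078,-0.0011,-0.0271,-0.007,0,0,-0.089,-0.0017,-0.0307,-0.0085,0,0,-0.1,-0.0023,-0.0342,-0.0085,0,0,-0.111,-0.003,-0.0378,-0.0085,0,0,-0.122,-0.0037,-0.0414,-0.0085,0,0,-0.133,-0.0037,-0.0414,-0.0085,0,0,-0.133])

```text
t: 7.25
tool_pos: [0.4373, -0.0966, 0.1547]
tool_rot: [0.51, -3.098, -0.001]
contact_force: [-0.6, 1.1, 0.4]
opening: -0.0001
grip_force: 0.5
```

```bash
python3 st.py; python3 -c "
from h import *
o=ctrl.get_obs();z=o['tool_pos'][2]
rel([(*knob(139.7+d),.0726+h,49.7+d) for d,h in [(60,.084),(61,.084),(62,.084),(63,.084),(64,.084)]])"
```

```text
t 7.25 tip 0.08210326501550441 F [-0.62903284  1.12943203  0.35264175] Frad,Ftan 0.24761913833984278 -1.2688513601073237 r,adv 0.12587279589847464 58.372842839180095
[[-0.0015, -0.0059, -0.0032, 0.0007, -0.0009, -0.0112], [-0.0016, -0.0096, -0.0032, 0.0007, -0.0009, -0.0223], [-0.0017, -0.0132, -0.0032, 0.0007, -0.0009, -0.0334], [-0.0019, -0.0168, -0.0032, 0.0008, -0.0009, -0.0445], [-0.0022, -0.0204, -0.0032, 0.0008, -0.0008, -0.0556]]
```

Request:
apply_moves(rows=[-0.0005,-0.002,-0.001,0,0,-0.005,-0.0005,-0.004,-0.002,0,0,-0.011,-0.001,-0.0059,-0.002,0,0,-0.011,-0.001,-0.0078,-0.002,0,0,-0.017,-0.0012,-0.0096,-0.002,0,0,-0.022,-0.0012,-0.0096,-0.002,0,0,-0.022])

```text
t: 7.85
tool_pos: [0.4405, -0.102, 0.1566]
tool_rot: [-0.564, 3.091, -0.0]
contact_force: [-1.5, 3.6, -0.6]
opening: -0.0006
grip_force: 1.3
```

```bash
python3 st.py
```

```text
t 7.85 tip 0.08403807402415037 F [-1.46690847  3.62335093 -0.57781487] Frad,Ftan 0.08195399445331875 -3.90816785455448 r,adv 0.12470762930380876 61.13918145051858
```

Request:
apply_moves(rows=[-0.0002,-0.0018,0,0,0,-0.005,-0.0002,-0.0036,0,0,0,-0.011,-0.0002,-0.0036,0,0,0,-0.011,-0.0002,-0.0036,0,0,0,-0.011])

```text
t: 8.25
tool_pos: [0.4414, -0.104, 0.1567]
tool_rot: [-0.59, 3.085, -0.001]
contact_force: [-1.5, 2.5, -0.3]
opening: 0.0002
grip_force: 1.0
```

```bash
python3 st.py; python3 - <<'E'
from h import *
o=ctrl.get_obs();p,dep=ctrl.get_image("wrist");cv2.imwrite("pics/w2.png",p)
m=ctrl.camera_model("wrist");T=m["tool_from_camera"];K=m["mtx"];Rw=Ro.from_rotvec(o["tool_rot"]).as_matrix()
v,u=np.mgrid[:420,:560];X=(np.stack([u,v,np.ones_like(u)],-1)@np.linalg.inv(K).T*dep[...,None])@T[:3,:3].T+T[:3,3]
X=X@Rw.T+o["tool_pos"];t=o["tool_pos"][:2]
# lip: outside of finger region (radially outward half), z .085-.105
d=X[...,:2]-t;e=(t-C)/np.hypot(*(t-C))
k=(dep>0)&(np.hypot(d[...,0],d[...,1])<.04)&(X[...,2]>.078)&(X[...,2]<.11)&((d@e)>.013)
q=X[k];print(k.sum());print(np.histogram(q[:,2],np.arange(.078,.111,.002)))
l=q[q[:,2]>np.percentile(q[:,2],90)-.002]
from scipy.optimize import least_squares as ls
h=cv2.convexHull(q[:,:2].astype(np.float32))[:,0];h=h[((h-t)@e)>.016]
r=ls(lambda x:np.hypot(*(h-x).T)-.029,t,loss="soft_l1",f_scale=.001);c=r.x;w=c-C
print(c,np.hypot(*w),np.degrees(np.arctan2(w[1],w[0]))%360-139.7)
E
```

```text
t 8.25 tip 0.08412915425390216 F [-1.5025913   2.52153472 -0.30622705] Frad,Ftan 0.45450694883774534 -2.89988645116455 r,adv 0.12459737169611372 62.18320796551723
2174
(array([102, 203, 286, 127, 120, 124, 130, 572, 509,   1,   0,   0,   0,
         0,   0,   0]), array([0.078, 0.08 , 0.082, 0.084, 0.086, 0.088, 0.09 , 0.092, 0.094,
       0.096, 0.098, 0.1  , 0.102, 0.104, 0.106, 0.108, 0.11 ]))
[ 0.4380427  -0.09404757] 0.12441569095301645 57.334645619113616
```

View pics/w2.png

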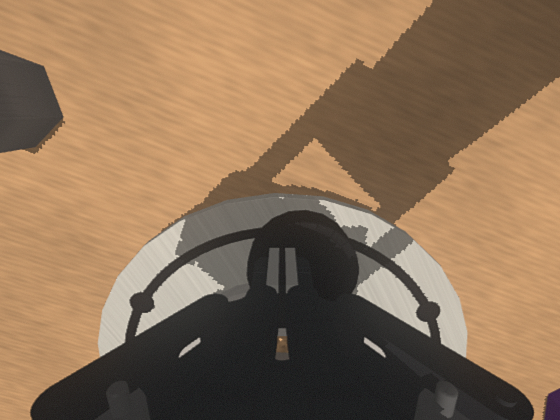

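The lip top stands at about 94 mm, so the plunger is 6 mm down and its collar is rubbing. The knob is at about 57° with the tip leading by about 10 mm, so about 3° remain.

Request:
apply_moves(rows=[-0.0001,-0.0018,0,0,0,-0.005,-0.0003,-0.0036,0,0,0,-0.011,-0.0005,-0.0054,0,0,0,-0.017,-0.0007,-0.0072,0,0,0,-0.022,-0.0007,-0.0072,0,0,0,-0.022])

```text
t: 8.8
tool_pos: [0.4438, -0.1085, 0.1574]
tool_rot: [-0.643, 3.074, -0.003]
contact_force: [-2.3, -2.1, 4.9]
opening: 0.0001
grip_force: 2.3
```

```bash
python3 st.py
```

```text
t 8.8 tip 0.08477140438123237 F [-2.26089289 -2.05431362  4.94019998] Frad,Ftan 2.9041596583276004 0.9474691495682984 r,adv 0.12413330242987326 64.49052172916404
```

The plunger has snapped up under the tip (Fz 4.9 N). I'll lift off gently.

Request:
apply_moves(rows=[0,0,-0.003,0,0,0,0,0.002,-0.006,0,0,0,0,0.006,-0.009,0,0,0,0,0.009,-0.014,0,0,0,0,0.009,-0.03,0,0,0,0,0.009,-0.07,0,0,0,0,0.009,-0.14,0,0,0,0,0.009,-0.21,0,0,0,-0.05,0.009,-0.25,0,0,0,-0.1,0.1,-0.25,0,0,0,-0.1,0.2,-0.25,0,0,0,-0.1,0.3,-0.25,0,0,0,-0.1,0.4,-0.25,0,0,0,-0.1,0.5,-0.25,0,0,0,-0.1,0.6,-0.25,0,0,0,-0.1,0.6,-0.25,0,0,0,-0.1,0.6,-0.25,0,0,0,-0.1,0.6,-0.25,0,0,0,-0.1,0.6,-0.25,0,0,0])

```text
t: 10.7
tool_pos: [0.3542, 0.2456, 0.3068]
tool_rot: [-0.643, 3.075, -0.001]
contact_force: [0.1, -0.3, -0.5]
opening: 0.0
grip_force: 0.0
```

```bash
python3 st.py; python3 - <<'E'
from h import *
p,dep=ctrl.get_image("top");cv2.imwrite("pics/t3.png",p)
P=pts("top",dep)
t=knob(199.7);k=(np.hypot(P[...,0]-t[0],P[...,1]-t[1])<.045)&(P[...,2]>.075)
q=P[k];c,r=cv2.minEnclosingCircle(q[:,:2].astype(np.float32)*1000);w=np.array(c)/1000-C
print(c,r,np.hypot(*w),np.degrees(np.arctan2(w[1],w[0]))%360-139.7,np.histogram(q[:,2],np.arange(.074,.106,.002)))
E
```

```text
t 10.7 tip 0.2341804768326191 F [ 0.11437308 -0.2704186  -0.45891645] Frad,Ftan -0.28835884187008654 0.05528651843126865 r,adv 0.36478455257883724 -15.920647461331328
(437.66455078125, -98.03780364990234) 29.2502384185791 0.12600065636443697 59.019374953730704 (array([  0,   0,   0,   0,   4,  14,  84, 107,  76,  40,   7,  15,  45,
        50,  41]), array([0.074, 0.076, 0.078, 0.08 , 0.082, 0.084, 0.086, 0.088, 0.09 ,
       0.092, 0.094, 0.096, 0.098, 0.1  , 0.102, 0.104]))
```

View pics/t3.png

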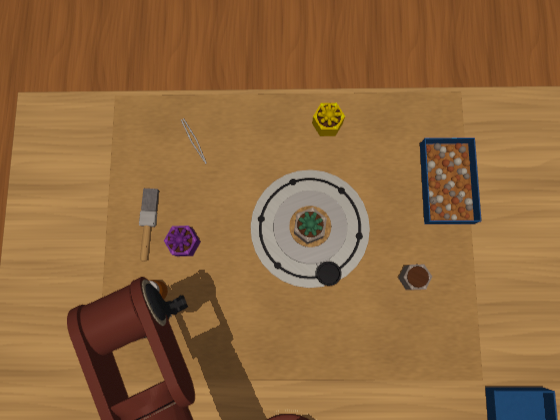

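The knob stands over the next hole at (328,273), with its floor at about 88 mm and lip at about 100 mm, so it is fully up. The other things are where they were, except the jar, which is hidden under the arm in this view; the arm stayed well above it.

```bash
python3 -c "
from station import ctrl
print(ctrl.finish_job())"
```

```text
the job is handed in; nothing more can be done
None
```

The stand is turned on one hole anticlockwise, the plunger has sprung fully up in the next hole (measured at about 59–60°), the arm is clear, and the job is handed in.

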